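# Turn the food carousel to the honey

## Robot

A 6-joint arm with a two-finger parallel gripper is mounted at the origin on a cart in front of the work surface, level with it; the furniture and walls round the work are solid. World frame = base frame: x ahead of the robot, y to its left, z up, the work surface at z = 0. Lengths are in mm, angles in rad, forces in N, time in s.
With the tool pointing down it reaches from about 225 to 875 mm from the base axis. Payload 3.4 kg.
Tool frame: the origin (TCP) lies at the very end of the fingers, on their centre line; the grasp point (between the pads) lies 19 mm behind it; z points along the fingers, y is the line along which they close (so a half turn about z gives the same grasp; the last joint's range is limited). The gripper opens to 85 mm and grips with 20 to 120 N. Pads are 22 mm wide; open, the fingers measure 114 mm over their backs; the gripper's body (76 mm by 85 mm) begins 54 mm behind the grasp point. The pads swing forward as they close: fully open they stand 13 mm farther back than shut.
Start: joints at [1.215, 0.276, 1.505, -0, 1.361, -0.121], TCP at [133.788, 559.253, 231.328] pointing down, gripper open.
Joint ranges: [-2.89, 2.89], [-0.75, 2.08], [0.22, 2.7], [-1.18, 4.32], [0.11, 2.71], [-2.7, 2.7]. Speed limits (rad/s): [2.57, 2.57, 3.14, 3.14, 3.14, 3.14].

## Interface

Orientations are given as [roll, pitch, yaw] about the fixed x, y, z axes, in that order (R = Rz(yaw) Ry(pitch) Rx(roll)).
In Python, from plant import ctrl, read_camera, camera_model, order gives the robot as it stands. The module is installed in compiled form; this text tells all that it offers.
- The arm moves only by the tool apply_moves, never from a script. Its argument "increments" is text: rows parted by semicolons, each of 7 numbers parted by spaces: the opening, from -1 (shut) to 1 (fully open), then the shift along the tool's x, y, z in mm, then the turn, a rotation vector about the tool's x, y, z in rad. In form: hand tx ty tz wx wy wz; .... A call has 1 to 20 rows; each row is the pose to reach, as a shift and turn from the pose commanded when the call began, along the tool's axes at that moment; what a row does not reach only later rows make up. A row lasts 1/12 s, in which the tool goes at most 41.7 mm and 7.16 degrees, less where a joint would pass 70% of its speed; a pose out of reach is approached as far as the arm can. A call with a gripper value outside its range is refused whole. The fingers move at their own pace and stop on an object; "squeeze" is the grip in N (left out, the last holds). Time passes only in rows, so rows that repeat a pose let the fingers close. It gives the time, the measured TCP pose, the force, the opening and the grip force at its end, in the units of the state.
- ctrl.get_obs(): the state, without advancing time (a new reading comes with each control period).
- read_camera(name): name is "scene" or "side" or "wrist"; returns the picture (384x512x3 uint8, red, green, blue); there is no depth.
- camera_model(name): a dict with "K" (3x3 intrinsics, pixels), "R" (3x3) and "t" (3): a world point X has camera coordinates R X + t. Camera axes: x right, y down, z forward; pixel columns grow to the right and rows downward; lengths in mm; the calibration is good to about 2 mm. A picture is of the moment at which its call begins: read the wrist's pose just before it. camera_model takes no time and is no camera call; for the wrist camera it gives the pose at the moment of the call.
- order.close_job(): hands the job in; it is judged then, once.
The state is a dict: "clock": time; "q": joint angles; "qd": joint speeds; "joint_torque": joint torques, N m; "tcp_pos": TCP position; "orientation": TCP orientation; "wrist_force": force on the tool from outside, world axes, zero at the start; "wrist_torque": the same for the moment, N m; "grip_width": opening from 0.0 (shut) to 1.0 (fully open); "grip_force": force on a finger pad.
Only numpy, scipy, OpenCV 4.12 (cv2) and the standard library are available. Lean on these libraries where they do the work, as an engineer would, in place of code of your own. Each camera call takes 0.05 s, during which the arm holds its last target. There are 200 camera calls.

## Task

Turn the food carousel on the worktop until the honey jar with the red lid stands at the front, in line with the orange pointer on the carousel's foot. Do it by lightly pushing the upright pegs on the tray's rim with the fingertips, slowly enough that everything keeps its place on the tray; do not grip the pegs, do not touch or lift the jar or the tins, and leave the other things on the worktop alone. Finish with the carousel at rest and the hand clear.

Things in the scene. Friction and masses are not known exactly. Their poses are not given: they have to be found in the camera images.
- carousel: The round turning tray of the carousel: light wood, 300 mm across, 16 mm thick, its underside 14 mm and its top 30 mm above the worktop. Origin: centre of its underside, on the vertical turning axis; z up, x through peg_0. It turns either way without a stop that matters, with a light steady friction of about 0.2 N m (1.5 N at a peg) and a little damping (0.12 N m s/rad), and stops where it is left. Three dark wooden pegs stand on its rim 120 degrees apart.
- peg_0 (a point): Top of the first push peg: dark wood, upright, 16 mm across with a rounded end, 135 mm from the turning axis; it rises 70 mm above the tray's top, to 100 mm above the worktop. The point lies on the peg's axis at its top. The pegs are fixed to the tray and turn with it.
- peg_1 (a point): Top of the second push peg, like peg_0, 120 degrees counter-clockwise from it seen from above.
- peg_2 (a point): Top of the third push peg, like peg_0, 240 degrees counter-clockwise from it seen from above.
- carousel_base: The fixed dark metal foot under the tray, a disc 224 mm across and 10 mm high with a tongue 30 mm wide and 8 mm high that sticks out from under the tray, roughly towards the robot, ending 213 mm from the axis. Origin: on the turning axis at the worktop; the tongue points along its -x.
- pointer (a point): Centre of the round orange dot at the end of the pointer tongue, 194 mm from the turning axis, 9 mm above the worktop. The dot with its short bar marks the front of the carousel.
- front_spot (a point): The point at the height of the tray's top where the middle of the honey jar belongs: on the line from the turning axis to the pointer, 75 mm from the axis, 30 mm above the worktop. It belongs to the fixed foot and does not turn.
- honey_jar: Honey jar with a red lid and golden contents, 58 x 62 mm and 86 mm high. It stands loose on the turning tray, its centre about 75 mm from the tray's centre, midway between two pegs (which of the three gaps varies). Origin: centre of its underside, z up.
- tomato_tin: Tall blue and red food tin with pictured tomatoes, 75 mm across and 110 mm high. It stands loose on the turning tray, its centre about 75 mm from the tray's centre, midway between two pegs (which of the three gaps varies). Origin: centre of its underside, z up.
- fish_tin: Low red round food tin, 86 mm across and 40 mm high. It stands loose on the turning tray, its centre about 75 mm from the tray's centre, midway between two pegs (which of the three gaps varies). Origin: centre of its underside, z up.
- tea_box: Red carton of tea, 72 x 135 x 78 mm high. Bystander, loose, to be left where it is. Origin: centre of its underside.
- spice_jar: Glass spice jar with a green cap, 46 mm across and 106 mm high. Bystander, loose, to be left where it is. Origin: centre of its underside.
- mug_green: Green mug, 86 mm across (118 mm with its handle), 96 mm high. Bystander, loose, to be left where it is. Origin: centre of its underside.
Not all that is in view belongs to the job. Leave any purple look-alike of the honey_jar alone. Leave any turquoise look-alike of the fish_tin alone.

How it is judged (in metres and radians):
At the end, for the whole second after the job is handed in: The honey jar's centre is within 18 mm of the front spot (in line with the orange pointer, 75 mm from the axis), the tray is at rest, and all three containers stand upright on the tray, 55 to 95 mm from its axis (horizontal distance between honey_jar and front_spot below 0.018 m and angular speed of carousel below 0.03 rad/s and angle between each of honey_jar, tomato_tin, fish_tin's own z axis and vertical below 0.15 rad and z of honey_jar in the frame of carousel between 0.011 and 0.022 m and linear speed of each of honey_jar, tomato_tin, fish_tin below 0.02 m/s and horizontal distance between honey_jar and carousel between 0.055 and 0.095 m and z of tomato_tin in the frame of carousel between 0.011 and 0.022 m and horizontal distance between tomato_tin and carousel between 0.055 and 0.095 m and z of fish_tin in the frame of carousel between 0.011 and 0.022 m and horizontal distance between fish_tin and carousel between 0.055 and 0.095 m); the robot touches nothing.
It fails at once if the honey jar or a tin on the tray is touched by the robot (more than 1 N) (contact force between any of the fingers, the arm and honey_jar above 1 N or contact force between any of the fingers, the arm and tomato_tin above 1 N or contact force between any of the fingers, the arm and fish_tin above 1 N).
It fails at once if the honey jar or a tin on the tray is lifted more than 15 mm off the tray, tips over, or slides nearer than 50 mm or farther than 100 mm from the tray's axis (z of any of honey_jar, tomato_tin, fish_tin in the frame of carousel above 0.031 m or angle between any of honey_jar, tomato_tin, fish_tin's own z axis and vertical above 0.4 rad or horizontal distance between any of honey_jar, tomato_tin, fish_tin and carousel above 0.1 m or horizontal distance between any of honey_jar, tomato_tin, fish_tin and carousel below 0.05 m).
It fails at once if the tray or a peg is gripped or pushed hard (more than 45 N) (contact force between any of the fingers, the arm and carousel above 45 N).
It fails at once if the tray spins faster than 3 rad/s (angular speed of carousel above 3 rad/s).
It fails at once if another thing on the worktop is moved more than 20 mm (distance of any of tea_box, spice_jar, mug_green from where it was at the start of the episode above 0.02 m).
It also fails if it takes over 67 s, if anything falls off the work surface, if the arm or the gripper's body presses on something with over 40 N, if the wrist force passes 120 N, or if a joint passes its speed limit or range.

## Working session

There is one attempt and no reset: what is moved stays moved. The work goes in short steps, Python scripts to look and compute and a tool call to move; the robot and the scene stay as the last step left them, time stands still between calls to the robot, and variables do not carry over. Pictures are saved under pics/ and viewed, at most 10 in all, crops included, and the job is handed in when it is done.

Besides the shell and the picture viewer there is one more tool, called after ">>>" by a JSON object that holds its "fn" and its "kwargs". apply_moves: Moves the arm, as the interface text tells. Its arguments: {"type":"object","properties":{"increments":{"type":"string"},"squeeze":{"type":"number"}},"required":["increments"]}

```bash
mkdir -p pics
cat > h.py <<'E'
import numpy as np, cv2
from plant import ctrl, read_camera, camera_model, order
def ray(n,uv,z,m=None):
    m=m or camera_model(n);K,R,t=[np.array(m[k],float) for k in 'KRt']
    d=R.T@np.linalg.inv(K)@np.array([*uv,1.]);c=-R.T@t.ravel()
    return c+d*(z-c[2])/d[2]
def proj(n,X):
    m=camera_model(n);K,R,t=[np.array(m[k],float) for k in 'KRt']
    p=K@(R@np.array(X,float)+t.ravel());return p[:2]/p[2]
E
python3 - <<'E'
from h import *
a=[]
for n in ("scene","side"):
    i=read_camera(n);cv2.imwrite(f"pics/{n}0.png",i[:,:,::-1]);
    m=camera_model(n);print(n,-np.array(m['R']).T@np.array(m['t']).ravel())
print(ctrl.get_obs())
E
```

```text
scene [-398.70121103 -937.22165425  697.25846626]
side [-289.12496133 -217.4080327   814.86043346]
{'clock': 0.1, 'q': array([ 1.21500511e+00,  2.76527843e-01,  1.50600550e+00,  1.75708041e-06,
        1.36066496e+00, -1.21022432e-01]), 'qd': array([-1.02765865e-04, -3.72965476e-04, -3.02313569e-03,  1.23972317e-03,
       -1.04182872e-03,  6.40197897e-05]), 'joint_torque': array([ 7.73051142e-04, -4.17692149e+01, -2.46406353e+01, -4.84596683e-05,
        5.81167988e-03,  1.70911085e-05]), 'tcp_pos': array([133.61211552, 558.79074046, 230.52883365]), 'orientation': array([-3.13999895e+00, -1.95550984e-04,  2.90682335e+00]), 'wrist_force': array([ 0.79416545, -0.05020458,  0.34754603]), 'wrist_torque': array([ 0.01348281, -0.02065617,  0.03011564]), 'grip_force': 0.0, 'grip_width': 1.0012475568218886}
```

View pics/scene0.png

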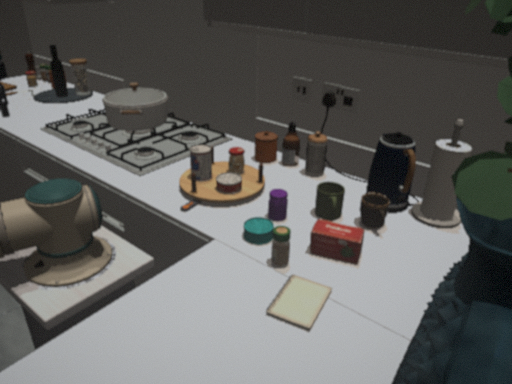

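View pics/side0.png

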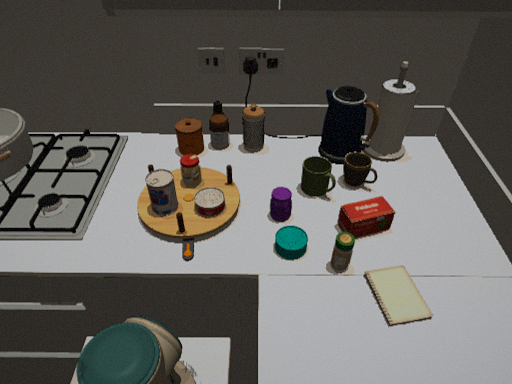

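Side view: tray centre ~(189,198), pegs ~(151,170), (229,175), (181,223), and the orange pointer at (188,252). Honey jar candidates: red-lid jar at (190,170) on the tray (chosen), purple jar at (281,204) (decoy), and green-cap spice jar at (343,252). A close crop and measurement come next.

Run:
```python
from h import *
a=cv2.imread("pics/side0.png")[150:265,125:255];b=cv2.imread("pics/scene0.png")[135:220,165:290]
a=cv2.resize(a,None,fx=4.5,fy=4.5,interpolation=2);b=cv2.resize(b,(int(a.shape[1]*.35),int(a.shape[1]*.35*85/125)))
b=cv2.resize(cv2.imread("pics/scene0.png")[135:215,170:275],None,fx=2,fy=2)
cv2.imwrite("pics/c1.png",a)
for n in("side","scene"):
    i=cv2.imread(f"pics/{n}0.png");h=cv2.cvtColor(i,cv2.COLOR_BGR2HSV)
    def blobs(lo,hi,mn):
        m=cv2.inRange(h,lo,hi);k,_,s,c=cv2.connectedComponentsWithStats(m)
        return [(c[j].round(1).tolist(),s[j].tolist()) for j in range(1,k) if s[j][4]>=mn]
    box=(120,260,140,265) if n=="side" else (165,280,135,215)
    f=lambda L:[x for x in L if box[0]<x[0][0]<box[1] and box[2]<x[0][1]<box[3]]
    print(n,"wood",f(blobs((10,90,90),(25,255,255),8)))
    print("red",f(blobs((0,150,60),(6,255,255),5)),f(blobs((172,150,60),(180,255,255),5)))
    print("dark",f(blobs((0,0,0),(180,255,45),8)))
    for z in (9,30,100):print(z,[ray(n,p,z).round() for p in ([(188,252),(151,166),(229,167),(180,214)] if n=="side" else [(188,206),(194,177),(262,165)])])
```

```text
side wood [([191.3, 157.2], [190, 156, 4, 3, 9]), ([190.3, 205.4], [137, 168, 103, 68, 3219]), ([187.4, 250.4], [183, 243, 9, 14, 71])]
red [([188.5, 160.0], [181, 154, 18, 14, 152])] []
dark [([251.9, 145.7], [250, 143, 5, 5, 10]), ([150.7, 168.5], [149, 166, 5, 6, 18]), ([229.2, 175.3], [227, 167, 5, 17, 62]), ([186.9, 177.4], [183, 176, 8, 3, 14]), ([157.7, 197.0], [148, 186, 20, 19, 215]), ([155.5, 210.4], [152, 207, 8, 7, 15]), ([165.5, 211.6], [161, 209, 10, 5, 29]), ([180.4, 223.3], [177, 214, 8, 19, 85]), ([188.1, 239.1], [183, 237, 11, 5, 34]), ([188.5, 258.7], [185, 256, 8, 5, 13])]
9 [array([379., -35.,   9.]), array([745., 138.,   9.]), array([ 743., -122.,    9.]), array([521.,   7.,   9.])]
30 [array([362., -40.,  30.]), array([718., 129.,  30.]), array([ 716., -124.,   30.]), array([500.,   1.,  30.])]
100 [array([304., -56., 100.]), array([629.,  98., 100.]), array([ 627., -132.,  100.]), array([429., -18., 100.])]
scene wood [([265.9, 135.5], [255, 132, 22, 8, 117]), ([222.7, 183.9], [180, 162, 84, 39, 1548]), ([187.4, 205.3], [183, 202, 10, 7, 33])]
red [([235.2, 151.3], [230, 148, 13, 7, 44])] []
dark [([193.0, 161.0], [192, 158, 4, 7, 15]), ([260.4, 172.2], [260, 166, 2, 15, 23]), ([193.6, 182.0], [192, 176, 5, 15, 37]), ([197.2, 200.6], [194, 200, 7, 3, 11])]
9 [array([387., -38.,   9.]), array([545., 100.,   9.]), array([792., -19.,   9.])]
30 [array([363., -65.,  30.]), array([516.,  68.,  30.]), array([756., -47.,  30.])]
100 [array([ 283., -157.,  100.]), array([420., -37., 100.]), array([ 635., -140.,  100.])]
```

View pics/c1.png

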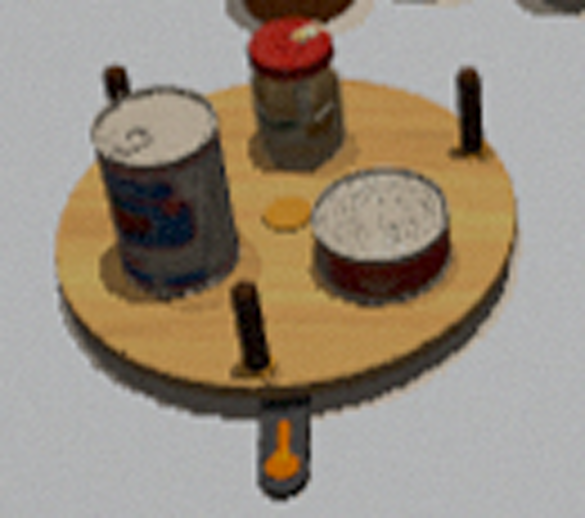

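Crop: the honey jar is confirmed (red lid at side px (189,160)), with the peg tops at (151,166), (229,166) and (179,214), the axis cap at (189,197) and the pointer dot at (188,254). Next I compute the geometry and the approach.

```bash
cat >> h.py <<'E'
from scipy.spatial.transform import Rotation as Ro
def circ(P):
    A=np.c_[2*P[:,:2],np.ones(len(P))];s=np.linalg.lstsq(A,(P[:,:2]**2).sum(1),rcond=None)[0]
    return s[:2],np.sqrt(s[2]+s[:2]@s[:2])
def two(u,v):
    L=[]
    for n,p in(("side",u),("scene",v)):
        m=camera_model(n);M=np.array(m['K'])@np.c_[np.array(m['R']),np.array(m['t']).ravel()];L.append(M)
    X=cv2.triangulatePoints(L[0],L[1],np.array(u,float),np.array(v,float)).ravel();return X[:3]/X[3]
def rel(pos,yaw,p0,rpy0):
    R0=Ro.from_euler('xyz',rpy0);return R0.inv().apply(np.array(pos)-p0),(R0.inv()*Ro.from_euler('xyz',[np.pi,0,yaw])).as_rotvec()
def ang(p,c): return np.degrees(np.arctan2(p[1]-c[1],p[0]-c[0]))
E
python3 - <<'E'
from h import *
P=np.array([ray("side",p,97) for p in [(150.8,166.5),(229,166.5),(179.2,214)]])
c,r=circ(P);print("axis",c,r,[ang(p,c) for p in P])
print("cap",ray("side",(188.8,197.3),31))
print("two-view pegs",two((150.8,166.5),(193,158)),two((229,166.5),(261.5,165)),two((179.2,214),(193.8,176)))
l=two((188.5,160),(236,151.5));print("lid",l,ang(l,c))
q=ray("side",(187.7,253),9);print("dot",q,np.hypot(*(q[:2]-c)),ang(q,c)); q=ray("side",(188.5,244),9);print(ang(q,c))
print("jar at z112",ray("side",(188.5,160),112),ang(ray("side",(188.5,160),112),c))
for X in([0,0,0],[134,559,231],[0,0,300]):print(proj("scene",X),proj("side",X))
o=ctrl.get_obs();print(rel([c[0]-138,c[1]-45,190],np.pi/2,o['tcp_pos'],o['orientation']))
E
```

```text
axis [565.32032139 -17.27156231] 133.1440240936485 [np.float64(60.94325814777406), np.float64(-59.491541536403105), np.float64(179.17282140977306)]
cap [568.60323712 -14.34649004  31.        ]
two-view pegs [568.56229189  94.86902725 104.05277128] [ 641.42926943 -131.84599615   93.27751864] [441.57097155 -12.72678679  87.68178969]
lid [648.88488711 -11.123173   108.00641624] 4.208041155962053
dot [376.01531894 -35.1442229    9.        ] 190.1468273427194 -174.6065789243691
-174.31739876489422
jar at z112 [643.3183585  -12.28774315 112.        ] 3.65604248035468
[ 68.89005086 259.81070336] [143.20365879 407.64793877]
[  3.92595209 116.99385835] [-174.86687092  275.28438854]
[ 45.02734841 154.5172007 ] [103.56085948 326.81404798]
(array([-430.12978865, -535.63820426,   41.29842053]), array([-1.47990548e-03,  8.99053358e-04,  1.33602687e+00]))
```

>>> {"fn": "apply_moves", "kwargs": {"increments": "-1 -430 -536 41 0 0 1.336;-1 -430 -536 41 0 0 1.336;-1 -430 -536 41 0 0 1.336;-1 -430 -536 41 0 0 1.336;-1 -430 -536 41 0 0 1.336;-1 -430 -536 41 0 0 1.336;-1 -430 -536 41 0 0 1.336;-1 -430 -536 41 0 0 1.336;-1 -430 -536 41 0 0 1.336;-1 -430 -536 41 0 0 1.336;-1 -430 -536 41 0 0 1.336;-1 -430 -536 41 0 0 1.336;-1 -430 -536 41 0 0 1.336;-1 -430 -536 41 0 0 1.336;-1 -430 -536 41 0 0 1.336;-1 -430 -536 41 0 0 1.336;-1 -430 -536 41 0 0 1.336;-1 -430 -536 41 0 0 1.336;-1 -430 -536 41 0 0 1.336;-1 -430 -536 41 0 0 1.336"}}

```text
clock: 1.77
tcp_pos: [426.4, -61.4, 189.8]
orientation: [-3.14, -0.001, 1.57]
wrist_force: [-0.0, -0.4, 0.1]
grip_width: -0.001
grip_force: 0.0
```

Run:
```python
from h import *
a=read_camera("side")[130:300,100:300,::-1];b=read_camera("wrist")[:,:,::-1]
cv2.imwrite("pics/w_raw.png",b)
a=cv2.resize(a,(400,340));b=cv2.resize(b,(400,300))
im=np.zeros((340,800,3),np.uint8);im[:,:400]=a;im[:300,400:]=b
cv2.imwrite("pics/c2.png",im)
c=np.array([566,-16.])
for t in(180,60,300):
    X=[c[0]+135*np.cos(np.radians(t)),c[1]+135*np.sin(np.radians(t)),97];print(t,proj("wrist",X),proj("side",X))
print(proj("wrist",[377,-34,9]),proj("wrist",[426,-61,190]),proj("side",[426,-61,190]))
```

```text
180 [263.54824006 136.79193737] [179.38110375 214.32751808]
60 [610.35259679 -63.20753196] [150.43972013 165.76529389]
300 [519.48665581 286.29467247] [229.32623338 166.3804155 ]
[205.02710745 143.375567  ] [255.36608643 260.83376497] [192.82736105 188.55349518]
```

View pics/c2.png

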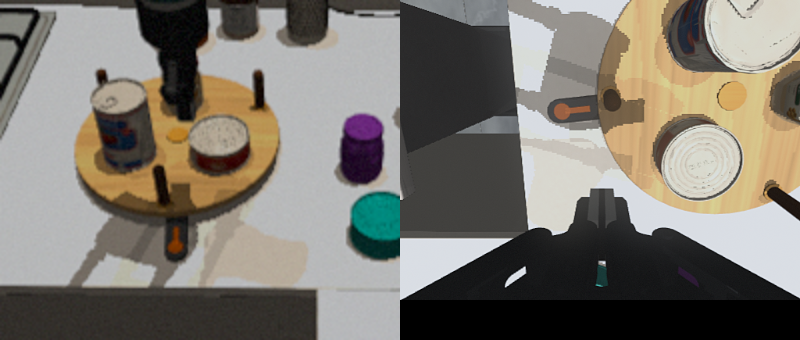

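Left (side): hand hovers in front of the tray, nothing disturbed. Right (wrist): peg top at about (271,128), dot (207,141), cap (425,123) in raw pixels.

Run:
```python
from h import *
b=cv2.imread("pics/w_raw.png");g=cv2.cvtColor(b,cv2.COLOR_BGR2HSV)
m=cv2.inRange(g,(8,60,80),(30,255,255));k,_,s,c=cv2.connectedComponentsWithStats(m)
for j in range(1,k):
    if s[j][4]>100:print(c[j].round(1),s[j])
m=cv2.inRange(g,(0,0,0),(180,255,75));k,_,s,c=cv2.connectedComponentsWithStats(m)
for j in range(1,k):
    if s[j][4]>100:print('d',c[j].round(1),s[j])
d=ray("wrist",(203,141),9);cap=ray("wrist",(425,123),31);pg=ray("wrist",(271,128),97)
pb=ray("wrist",((771-400)*1.28,190*1.28),97)
print(d,cap,pg,pb,ang(d,cap),ang(pg,cap),ang(pb,cap),np.hypot(*(pg-cap)[:2]),np.hypot(*(d-cap)[:2]))
```

```text
[373.4 142.9] [  252     0   260   274 37430]
[215.6 141.2] [197 132  47  22 584]
d [373.9  42.8] [ 343    0   89   92 2971]
d [158.  243.4] [    0     2   512   382 73695]
d [499.3 127. ] [486  98  26  59 903]
d [270.6 128.1] [260 114  23  29 500]
d [227.5 138.5] [ 189  121   66   36 1184]
d [492.7 257.3] [470 239  42  43 813]
d [ 50.5 303. ] [  0 303 102   1 102]
[375.18036843 -31.75276594   9.        ] [572.34938914 -12.63213802  31.        ] [436.04003259 -10.03197166  97.        ] [591.28897312 -95.77632978  97.        ] -174.46101478102966 178.90718806027078 -77.16744480455468 136.33415400158216 198.09397047959447
```

>>> {"fn": "apply_moves", "kwargs": {"increments": "-1 0 5 30 0 0 0;-1 0 5 60 0 0 0;-1 0 5 90 0 0 0;-1 0 5 112 0 0 0;-1 0 5 112 0 0 0;-1 0 5 112 0 0 0"}}

```text
clock: 2.37
tcp_pos: [431.3, -60.8, 78.0]
orientation: [-3.139, -0.001, 1.573]
wrist_force: [-0.0, -0.9, -0.0]
grip_width: 0.0
grip_force: 0.0
```

```bash
cat >> h.py <<'E'
C=np.array([568,-14.])
def stroke(ths,z=78,rad=138,off=19):
    o=ctrl.get_obs();print(o['tcp_pos'].round(1),o['orientation'].round(3),o['wrist_force'].round(1))
    for t in ths:
        a=np.radians(t);p=C+rad*np.array([np.cos(a),np.sin(a)])-off*np.array([np.sin(a),-np.cos(a)])
        s,w=rel([*p,z],a-np.pi/2,o['tcp_pos'],o['orientation']);print("-1 %.0f %.0f %.0f 0 0 %.2f;"%(*s,w[2]),end='')
    print()
E
python3 - <<'E'
from h import *
stroke(np.r_[187,184,182,180.5,179,177.5,176,174:148.1:-2])
E
```

```text
[431.3 -60.8  78. ] [-3.139e+00 -1.000e-03  1.573e+00] [-0.  -0.9 -0. ]
-1 11 2 0 0 0 -0.12;-1 18 0 0 0 0 -0.07;-1 23 -0 0 0 0 -0.03;-1 27 -1 0 0 0 -0.01;-1 30 -2 0 0 0 0.02;-1 34 -2 0 0 0 0.05;-1 38 -2 0 0 0 0.07;-1 42 -2 0 0 0 0.11;-1 47 -3 0 0 0 0.14;-1 52 -2 0 0 0 0.18;-1 57 -2 0 0 0 0.21;-1 62 -2 0 0 0 0.25;-1 67 -1 0 0 0 0.28;-1 71 -0 0 0 0 0.32;-1 76 1 0 0 0 0.35;-1 81 2 0 0 0 0.39;-1 86 3 0 0 0 0.42;-1 90 5 0 0 0 0.46;-1 95 6 0 0 0 0.49;-1 99 8 0 0 0 0.53;
```

>>> {"fn": "apply_moves", "kwargs": {"increments": "-1 11 2 0 0 0 -0.12;-1 18 0 0 0 0 -0.07;-1 23 0 0 0 0 -0.03;-1 27 -1 0 0 0 -0.01;-1 30 -2 0 0 0 0.02;-1 34 -2 0 0 0 0.05;-1 38 -2 0 0 0 0.07;-1 42 -2 0 0 0 0.11;-1 47 -3 0 0 0 0.14;-1 52 -2 0 0 0 0.18;-1 57 -2 0 0 0 0.21;-1 62 -2 0 0 0 0.25;-1 67 -1 0 0 0 0.28;-1 71 0 0 0 0 0.32;-1 76 1 0 0 0 0.35;-1 81 2 0 0 0 0.39;-1 86 3 0 0 0 0.42;-1 90 5 0 0 0 0.46;-1 95 6 0 0 0 0.49;-1 99 8 0 0 0 0.53"}}

```text
clock: 4.03
tcp_pos: [440.8, 37.3, 80.4]
orientation: [3.139, -0.001, 1.041]
wrist_force: [-3.2, -1.4, 0.7]
grip_width: 0.001
grip_force: 0.9
```

Run:
```python
from h import *
stroke(np.r_[146:108:-2])
a=read_camera("side")[130:300,100:300,::-1]
cv2.imwrite("pics/c3.png",cv2.resize(a,(600,510)))
```

```text
[440.8  37.3  80.4] [ 3.139e+00 -1.000e-03  1.041e+00] [-3.2 -1.4  0.7]
-1 10 -3 2 0 0 0.06;-1 15 -4 2 0 0 0.10;-1 20 -4 2 0 0 0.13;-1 24 -4 2 0 0 0.17;-1 29 -3 2 0 0 0.20;-1 34 -3 2 0 0 0.24;-1 39 -2 2 0 0 0.27;-1 44 -2 2 0 0 0.31;-1 49 -1 2 0 0 0.34;-1 53 0 2 0 0 0.38;-1 58 2 2 0 0 0.41;-1 63 3 2 0 0 0.45;-1 67 5 2 0 0 0.48;-1 72 6 2 0 0 0.52;-1 76 8 2 0 0 0.55;-1 81 10 2 0 0 0.59;-1 85 12 2 0 0 0.62;-1 89 15 2 0 0 0.66;-1 93 17 2 0 0 0.69;
```

View pics/c3.png

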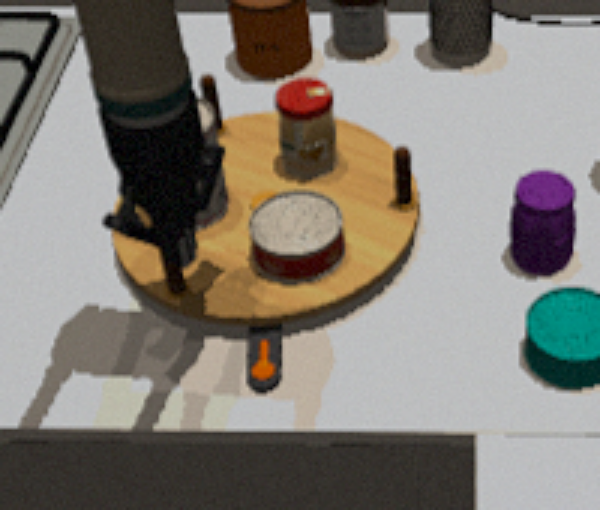

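Pushing works: the tray has turned clockwise by about 28° with all the containers still in place (peg at crop (175,270), jar lid (305,98)). Continuing the stroke.

>>> {"fn": "apply_moves", "kwargs": {"increments": "-1 7 -2 1 0 0 0.04;-1 12 -3 1 0 0 0.08;-1 17 -4 2 0 0 0.11;-1 22 -4 2 0 0 0.15;-1 27 -4 2 0 0 0.18;-1 32 -3 2 0 0 0.22;-1 37 -3 2 0 0 0.25;-1 42 -2 2 0 0 0.29;-1 47 -1 2 0 0 0.32;-1 52 0 2 0 0 0.36;-1 57 1 2 0 0 0.40;-1 62 3 2 0 0 0.44;-1 67 5 2 0 0 0.48;-1 72 6 2 0 0 0.52;-1 76 8 2 0 0 0.55;-1 81 10 2 0 0 0.59;-1 85 12 2 0 0 0.62;-1 89 15 2 0 0 0.66;-1 93 17 2 0 0 0.69;-1 97 19 2 0 0 0.73"}}

```text
clock: 5.75
tcp_pos: [505.8, 111.3, 78.0]
orientation: [3.141, -0.001, 0.311]
wrist_force: [-1.2, -1.5, 0.0]
grip_width: -0.003
grip_force: 0.9
```

Run:
```python
from h import *
stroke(np.r_[106:91:-2,90.5,89.5,89,89])
```

```text
[505.8 111.3  78. ] [ 3.141e+00 -1.000e-03  3.110e-01] [-1.2 -1.5  0. ]
-1 6 -0 -0 0 0 0.03;-1 11 -1 -0 0 0 0.07;-1 16 -1 -0 0 0 0.10;-1 21 -1 0 0 0 0.14;-1 26 -1 0 0 0 0.17;-1 31 -1 0 0 0 0.21;-1 35 -0 0 0 0 0.24;-1 40 0 0 0 0 0.28;-1 44 1 0 0 0 0.30;-1 46 1 0 0 0 0.32;-1 47 2 0 0 0 0.33;-1 47 2 0 0 0 0.33;
```

>>> {"fn": "apply_moves", "kwargs": {"increments": "-1 6 0 0 0 0 0.03;-1 11 -1 0 0 0 0.07;-1 16 -1 0 0 0 0.10;-1 21 -1 0 0 0 0.14;-1 26 -1 0 0 0 0.17;-1 31 -1 0 0 0 0.21;-1 35 0 0 0 0 0.24;-1 40 0 0 0 0 0.28;-1 44 1 0 0 0 0.30;-1 46 1 0 0 0 0.32;-1 47 2 0 0 0 0.33;-1 47 2 0 0 0 0.33;-1 40 0 0 0 0 0.33;-1 32 -4 0 0 0 0.33;-1 32 -4 -30 0 0 0.33;-1 32 -4 -60 0 0 0.33;-1 32 -4 -90 0 0 0.33;-1 32 -4 -112 0 0 0.33;-1 32 -4 -112 0 0 0.33"}}

```text
clock: 7.33
tcp_pos: [537.2, 124.9, 193.5]
orientation: [-3.14, -0.01, -0.019]
wrist_force: [0.7, 0.4, -0.6]
grip_width: 0.005
grip_force: 0.0
```

Run:
```python
from h import *
a=read_camera("side")[130:300,100:300,::-1]
cv2.imwrite("pics/c4.png",cv2.resize(a,(600,510)))
for t in (89,209,329): print(t,[((proj("side",[C[0]+135*np.cos(np.radians(t+d)),C[1]+135*np.sin(np.radians(t+d)),97])-[100,130])*3).round() for d in(-5,0,5)])
# next start: theta=220
o=ctrl.get_obs();print(o['tcp_pos'],o['orientation'])
for t,z in((222,190),):
    a=np.radians(t);p=C+138*np.array([np.cos(a),np.sin(a)])-19*np.array([np.sin(a),-np.cos(a)])
    print(p,rel([*p,z],a-np.pi/2,o['tcp_pos'],o['orientation']))
```

```text
89 [array([120., 140.]), array([116., 148.]), array([114., 156.])]
209 [array([301., 242.]), array([314., 238.]), array([326., 233.])]
329 [array([352.,  82.]), array([342.,  78.]), array([333.,  75.])]
[535.79196093 124.73508338 190.99047046] [-3.14092079 -0.00581478 -0.01890883]
[ 478.1594956  -120.45977536] (array([-52.99095448, 246.24112652,   0.51691208]), array([ 0.00641451, -0.00371078, -2.32273339]))
```

View pics/c4.png

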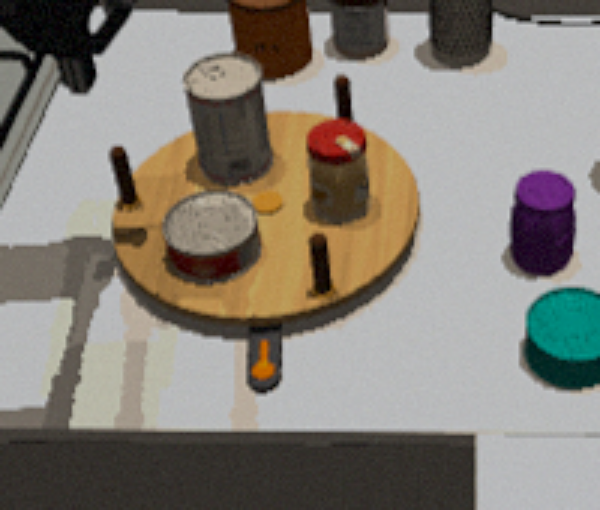

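Now the pegs are at crop (116,150), (318,238), (342,78), about 88°, 210° and 329°, with all containers seated and the jar at about 270°. Next I reposition behind the 210° peg.

>>> {"fn": "apply_moves", "kwargs": {"increments": "-1 -53 246 0 0 0 -2.32;-1 -53 246 0 0 0 -2.32;-1 -53 246 0 0 0 -2.32;-1 -53 246 0 0 0 -2.32;-1 -53 246 0 0 0 -2.32;-1 -53 246 0 0 0 -2.32;-1 -53 246 0 0 0 -2.32;-1 -53 246 0 0 0 -2.32;-1 -53 246 0 0 0 -2.32;-1 -53 246 0 0 0 -2.32;-1 -53 246 0 0 0 -2.32;-1 -53 246 0 0 0 -2.32;-1 -53 246 0 0 0 -2.32;-1 -53 246 0 0 0 -2.32;-1 -53 246 0 0 0 -2.32;-1 -53 246 0 0 0 -2.32;-1 -53 246 0 0 0 -2.32;-1 -53 246 0 0 0 -2.32;-1 -53 246 0 0 0 -2.32;-1 -53 246 0 0 0 -2.32"}}

```text
clock: 9.05
tcp_pos: [475.6, -119.7, 186.6]
orientation: [-3.14, -0.003, 2.306]
wrist_force: [-0.2, -0.0, 0.5]
grip_width: 0.003
grip_force: 0.0
```

>>> {"fn": "apply_moves", "kwargs": {"increments": "-1 0 0 0 0 0 0;-1 0 0 30 0 0 0;-1 0 0 60 0 0 0;-1 0 0 90 0 0 0;-1 0 0 112 0 0 0;-1 0 0 112 0 0 0;-1 0 0 112 0 0 0"}}

```text
clock: 9.63
tcp_pos: [475.7, -119.7, 75.0]
orientation: [-3.14, -0.004, 2.3]
wrist_force: [0.1, -0.3, -0.3]
grip_width: 0.003
grip_force: 0.0
```

Run:
```python
from h import *
stroke(np.r_[219,216,213.5,212,210.5,209,207.5,206:180.1:-2])
```

```text
[ 475.7 -119.7   75. ] [-3.14  -0.004  2.3  ] [ 0.1 -0.3 -0.3]
-1 5 1 -3 0 0 0.05;-1 12 0 -3 0 0 0.10;-1 18 -0 -3 0 0 0.14;-1 22 0 -3 0 0 0.17;-1 26 0 -3 0 0 0.20;-1 29 0 -3 0 0 0.22;-1 33 1 -3 0 0 0.25;-1 37 1 -3 0 0 0.28;-1 41 2 -3 0 0 0.31;-1 46 3 -3 0 0 0.35;-1 51 4 -3 0 0 0.38;-1 56 5 -3 0 0 0.42;-1 60 7 -3 0 0 0.45;-1 65 8 -3 0 0 0.49;-1 69 10 -3 0 0 0.52;-1 74 12 -3 0 0 0.55;-1 78 14 -3 0 0 0.59;-1 83 16 -3 0 0 0.62;-1 87 19 -3 0 0 0.66;-1 91 21 -3 0 0 0.69;
```

>>> {"fn": "apply_moves", "kwargs": {"increments": "-1 5 1 -3 0 0 0.05;-1 12 0 -3 0 0 0.10;-1 18 0 -3 0 0 0.14;-1 22 0 -3 0 0 0.17;-1 26 0 -3 0 0 0.20;-1 29 0 -3 0 0 0.22;-1 33 1 -3 0 0 0.25;-1 37 1 -3 0 0 0.28;-1 41 2 -3 0 0 0.31;-1 46 3 -3 0 0 0.35;-1 51 4 -3 0 0 0.38;-1 56 5 -3 0 0 0.42;-1 60 7 -3 0 0 0.45;-1 65 8 -3 0 0 0.49;-1 69 10 -3 0 0 0.52;-1 74 12 -3 0 0 0.55;-1 78 14 -3 0 0 0.59;-1 83 16 -3 0 0 0.62;-1 87 19 -3 0 0 0.66;-1 91 21 -3 0 0 0.69"}}

```text
clock: 11.3
tcp_pos: [433.3, -39.0, 80.7]
orientation: [3.139, 0.002, 1.609]
wrist_force: [-0.0, -2.0, -0.1]
grip_width: -0.001
grip_force: 0.9
```

Run:
```python
from h import *
stroke(np.r_[178:139:-2])
```

```text
[433.3 -39.   80.7] [3.139e+00 2.000e-03 1.609e+00] [-0.  -2.  -0.1]
-1 11 -3 3 0 0 0.07;-1 16 -4 3 0 0 0.11;-1 21 -4 3 0 0 0.14;-1 26 -4 3 0 0 0.18;-1 30 -3 3 0 0 0.21;-1 35 -3 3 0 0 0.25;-1 40 -2 3 0 0 0.28;-1 45 -1 3 0 0 0.32;-1 50 -1 3 0 0 0.35;-1 54 1 3 0 0 0.39;-1 59 2 3 0 0 0.42;-1 64 3 3 0 0 0.46;-1 68 5 3 0 0 0.49;-1 73 7 3 0 0 0.53;-1 77 9 3 0 0 0.56;-1 82 11 3 0 0 0.60;-1 86 13 3 0 0 0.63;-1 90 15 3 0 0 0.67;-1 94 18 3 0 0 0.70;-1 98 21 3 0 0 0.74;
```

>>> {"fn": "apply_moves", "kwargs": {"increments": "-1 5 -1 2 0 0 0.04;-1 10 -2 2 0 0 0.08;-1 15 -2 2 0 0 0.11;-1 20 -2 2 0 0 0.14;-1 25 -2 2 0 0 0.18;-1 30 -2 2 0 0 0.21;-1 35 -2 2 0 0 0.25;-1 40 -1 2 0 0 0.28;-1 45 -1 2 0 0 0.32;-1 50 1 2 0 0 0.36;-1 54 2 2 0 0 0.39;-1 59 3 2 0 0 0.43;-1 64 5 2 0 0 0.47;-1 69 7 2 0 0 0.51;-1 73 9 2 0 0 0.54;-1 78 11 2 0 0 0.57;-1 82 13 2 0 0 0.60;-1 85 15 2 0 0 0.63;-1 88 17 2 0 0 0.66;-1 88 17 2 0 0 0.66"}}

```text
clock: 12.97
tcp_pos: [446.5, 50.4, 78.4]
orientation: [3.14, -0.001, 0.951]
wrist_force: [0.0, 0.4, 0.6]
grip_width: -0.001
grip_force: 0.0
```

Run:
```python
from h import *
o=ctrl.get_obs();p=o['tcp_pos'];print("finger ang",ang(p,C),"peg est",ang(p,C)%360-np.degrees(np.arctan2(19,138)),np.hypot(*(p[:2]-C)))
a=read_camera("side")[130:300,100:300,::-1];cv2.imwrite("pics/c5.png",cv2.resize(a,(800,600)[:1]+(680,)) if 0 else cv2.resize(a,(600,510)))
for t in (241.5,245.5,255.5,265.5): print(t,((proj("side",[C[0]+135*np.cos(np.radians(t)),C[1]+135*np.sin(np.radians(t)),97])-[100,130])*3).round())
for t in (185.5,195,205): print('lid',t,((proj("side",[C[0]+75*np.cos(np.radians(t)),C[1]+75*np.sin(np.radians(t)),112])-[100,130])*3).round())
stroke([138,136,134,132,131,130])
```

```text
finger ang 152.07335572476626 peg est 144.23409239296083 137.49654900617233
241.5 [379. 197.]
245.5 [384. 191.]
255.5 [394. 175.]
265.5 [400. 159.]
lid 185.5 [253. 192.]
lid 195 [267. 190.]
lid 205 [281. 187.]
[446.6  50.2  78.3] [ 3.14e+00 -1.00e-03  9.52e-01] [-0.2 -1.2 -0.2]
-1 15 -3 0 0 0 0.11;-1 20 -3 0 0 0 0.15;-1 25 -3 0 0 0 0.18;-1 30 -3 0 0 0 0.22;-1 32 -2 0 0 0 0.24;-1 34 -2 0 0 0 0.25;
```

View pics/c5.png

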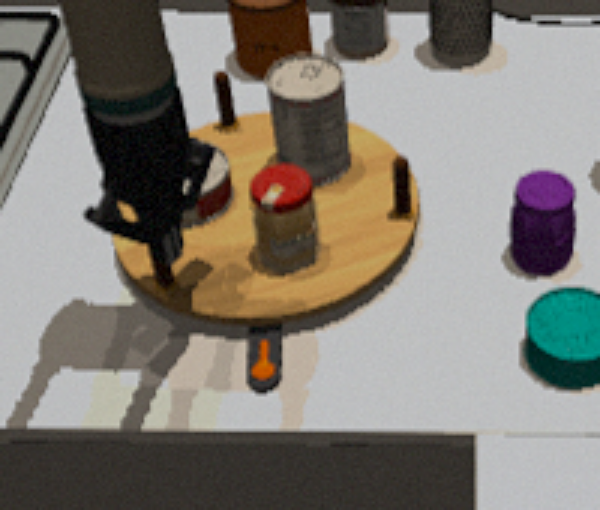

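The tray is nearly there: the right peg at crop (400,159) is about 265° (target 245.5°), and the lid at (283,185) is about 205° (target 185.5°). About 19–20° remain.

Run:
```python
from h import *
stroke([142.5,141,139.5,138,136.5,135,133.5,132,130.7,129.5,128.5,127.7,127,126.5])
```

```text
[446.6  50.2  78.3] [ 3.14e+00 -1.00e-03  9.52e-01] [-0.2 -1.2 -0.2]
-1 4 -2 0 0 0 0.04;-1 8 -3 0 0 0 0.06;-1 11 -3 0 0 0 0.09;-1 15 -3 0 0 0 0.11;-1 19 -3 0 0 0 0.14;-1 22 -3 0 0 0 0.17;-1 26 -3 0 0 0 0.19;-1 30 -3 0 0 0 0.22;-1 33 -2 0 0 0 0.24;-1 36 -2 0 0 0 0.26;-1 38 -2 0 0 0 0.28;-1 40 -1 0 0 0 0.29;-1 42 -1 0 0 0 0.31;-1 43 -1 0 0 0 0.31;
```

Then back off 12 mm and lift, retreating toward the robot's left.

>>> {"fn": "apply_moves", "kwargs": {"increments": "-1 4 -2 0 0 0 0.04;-1 8 -3 0 0 0 0.06;-1 11 -3 0 0 0 0.09;-1 15 -3 0 0 0 0.11;-1 19 -3 0 0 0 0.14;-1 22 -3 0 0 0 0.17;-1 26 -3 0 0 0 0.19;-1 30 -3 0 0 0 0.22;-1 33 -2 0 0 0 0.24;-1 36 -2 0 0 0 0.26;-1 38 -2 0 0 0 0.28;-1 40 -1 0 0 0 0.29;-1 42 -1 0 0 0 0.31;-1 43 -1 0 0 0 0.31;-1 43 -1 0 0 0 0.31;-1 38 -3 0 0 0 0.31;-1 31 -6 0 0 0 0.31;-1 31 -6 0 0 0 0.31"}}

```text
clock: 14.52
tcp_pos: [456.7, 78.3, 77.0]
orientation: [-3.14, 0.002, 0.641]
wrist_force: [0.1, -0.2, -0.4]
grip_width: -0.0
grip_force: 0.0
```

>>> {"fn": "apply_moves", "kwargs": {"increments": "-1 0 0 -30 0 0 0;-1 0 0 -60 0 0 0;-1 0 0 -90 0 0 0;-1 0 0 -112 0 0 0;-1 -40 -20 -112 0 0 0;-1 -80 -40 -112 0 0 0;-1 -100 -80 -112 0 0 0;-1 -100 -110 -112 0 0 0;-1 -100 -110 -112 0 0 0;-1 -100 -110 -112 0 0 0"}}

```text
clock: 15.35
tcp_pos: [311.4, 107.9, 189.5]
orientation: [3.141, -0.001, 0.644]
wrist_force: [0.7, 0.0, -0.1]
grip_width: 0.002
grip_force: 0.0
```

Run:
```python
from h import *
a=read_camera("side")[:,:,::-1];cv2.imwrite("pics/s6.png",a)
cv2.imwrite("pics/c6.png",cv2.resize(a[130:300,100:300],(600,510)))
h=cv2.cvtColor(a,cv2.COLOR_BGR2HSV)
m=cv2.inRange(h[140:240,130:250],(0,150,60),(6,255,255));k,_,s,c=cv2.connectedComponentsWithStats(m)
for j in range(1,k):
    if s[j][4]>60:
        u=c[j]+[130,140];p=ray("side",u,111);print(u,s[j][4],p,ang(p,C),np.hypot(*(p[:2]-C)))
d=ray("side",(187.7,253),9);print(ang(d,C))
```

```text
[185.40512821 192.60512821] 195 [499.63712598 -23.42915318 111.        ] -172.14685838798022 69.01008241241502
-173.71506210005612
```

View pics/c6.png

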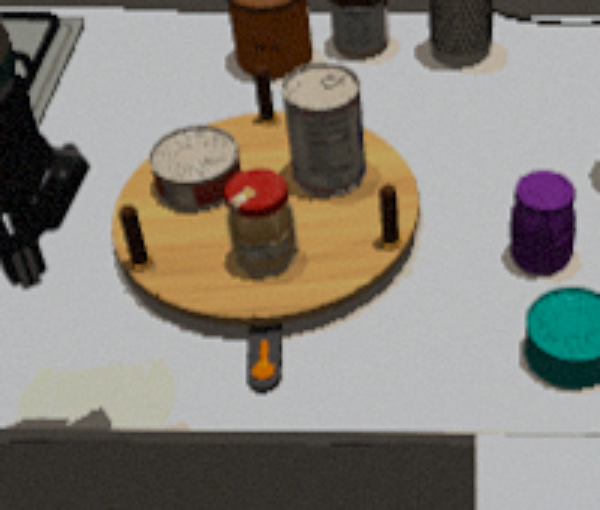

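The jar's lid at crop (257,190) is within about 2° (3 mm) of the pointer line. All three containers are upright on the tray and the hand is clear.

```bash
python3 -c "
from plant import order
print(order.close_job())"
```

```text
the job is handed in; nothing more can be done
None
```

I turned the carousel until the honey jar stood at the front, about 2° (roughly 3 mm) off the pointer line; the tray was left at rest, all three containers upright and the hand clear, and I handed the job in, though no verdict came back.

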